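# Inspect a fossil plate under a hand-held loupe

## Task

Lay the rectangular specimen plate on the metal block of the viewing stand, squarely and with its edges flush with the block's, set down rather than dropped. Then pick up the loupe by its handle and hold it level, its lens centred over the specimen and at the height of the black focus collar on the stand's post, without the loupe touching the specimen plate or the stand. Finish while still holding the loupe still there in the gripper; leave the collar and the other things on the bench as they are.

Things in the scene. Friction and masses are not known exactly. Their poses are not given: they have to be found in the camera images.
- stage: viewing stand, fixed to the bench. Origin on the bench under the block's centre. Its steel foot, 8 mm thick, runs from x = -55 to +115 mm and y = -40 to +40 mm (own axes). On it stands an aluminium block 70 mm (x) by 46 mm (y), its top 48 mm above the bench. A steel post, diameter 10 mm, stands at x = +90 mm, y = 0 and ends 208 mm above the bench.
- block_top (a point): centre of the block's top face, 48 mm above the bench; axes as the stand's, z up
- collar: black focus collar on the stand's post, diameter 30 mm, 16 mm high, with a small brass thumbscrew; origin at its centre, at half its height. The height of this origin is the focal height; it differs each time. It is fixed.
- plate: specimen plate: bare aluminium rectangle 70 mm (x) by 46 mm (y), 14 mm thick, about 120 g, loose, lying on the bench; origin at the centre of its underside, z up. A reddish fossil dome, diameter 28 mm and 11 mm high, is fixed on the middle of its top (25 mm overall). Same outline as the block; either way round is right.
- loupe: loupe (hand lens), about 90 g, loose, lying flat on the bench: black straight handle 110 mm long (x = -55 to +55 mm), 16 mm wide (y), 16 mm high (z = 0 to 16 mm), and at its +x end a steel ring, outer diameter 66 mm, 10 mm high (z = 0 to 10 mm), holding a clear lens. Origin on the underside at the middle of the handle, a good place to grip; balance point a little towards the lens.
- lens_centre (a point): centre of the loupe's lens ring at half the ring's height: x = +95 mm, z = +5 mm in the loupe's frame; axes as the loupe's
- puck: round aluminium specimen puck, diameter 50 mm, 14 mm thick with a 4 mm reddish dot of specimen on it; a bystander, not the plate
- marker: white marker pen with a blue cap, 130 mm long, 15 mm thick, lying flat; a bystander
- petri: clear closed petri dish, diameter 94 mm, 16 mm high; a bystander
- jar: amber sample jar with a white cap, diameter 56 mm, 75 mm high; a bystander
- slidebox: grey plastic slide box 85 x 60 x 32 mm; a bystander
- brush: wooden-handled brush 160 mm long, lying; a bystander

How it is judged:
By the outcome, as a careful person would: the job done as asked, in the order asked, and still so for the second after the job is handed in, while the arm keeps its last pose, push and grip.
It also fails if it takes over 64 s, if anything falls off the work surface, if the arm or the gripper's body presses on something with over 40 N, if the wrist force passes 120 N, or if a joint passes its speed limit or range.

## Robot

A 6-joint arm with a two-finger parallel gripper is mounted at the origin on the work surface. World frame = base frame: x ahead of the robot, y to its left, z up, the work surface at z = 0. Lengths are in mm, angles in rad, forces in N, time in s.
With the tool pointing down it reaches from about 275 to 1000 mm from the base axis. Payload 8.4 kg.
Tool frame: the origin (TCP) lies on the centre line of the jaws, within the pads' length; the fingertips stand 17 mm ahead of it and the grasp point (between the pads) lies 2 mm behind it; z points along the fingers, y is the line along which they close (so a half turn about z gives the same grasp; the last joint's range is limited). The gripper opens to 85 mm and grips with 20 to 120 N. Pads are 22 mm wide; open, the fingers measure 114 mm over their backs; the gripper's body (76 mm by 85 mm) begins 54 mm behind the grasp point. The pads swing forward as they close: fully open they stand 13 mm farther back than shut.
Start: joints at [1.176, 0.353, 1.633, -0, 1.155, -0.002], TCP at [239.234, 577.404, 248.281] pointing down, gripper open.
Joint ranges: [-2.63, 2.63], [-0.92, 2.1], [0.06, 2.66], [-1.3, 4.44], [0, 2.69], [-3.02, 3.02]. Speed limits (rad/s): [2.22, 2.22, 2.79, 3.14, 3.14, 3.14].

## Interface

Orientations are given as [roll, pitch, yaw] about the fixed x, y, z axes, in that order (R = Rz(yaw) Ry(pitch) Rx(roll)).
In Python, from rig import r, eyes gives the robot as it stands. The module is installed in compiled form; this text tells all that it offers.
- The arm moves only by the shell command python3 -m inch 'ROWS' [FORCE]. ROWS is JSON, a list of rows, each a list of 7 numbers: the shift along the tool's x, y, z in m, then the turn, a rotation vector about the tool's x, y, z in degrees, then the closure, from -1 (fully open) to 1 (shut). In form: [[x, y, z, rx, ry, rz, gripper], ...]. A call has 1 to 8 rows; each row shifts and turns the commanded pose from where the row before left it, along the tool's axes as they then stand; what a row does not reach is not made up. A row lasts 1/10 s, in which the tool goes at most 50 mm and 8.59 degrees, less where a joint would pass 70% of its speed; a pose out of reach is approached as far as the arm can. A call with a gripper value outside its range is refused whole. The fingers move at their own pace and stop on an object; FORCE is the grip in N (left out, the last holds). Time passes only in rows, so rows that do not move let the fingers close. It gives the time, the measured TCP pose, the force, the opening and the grip force at its end, in the units of the state.
- r.sense(): the state, without advancing time (a new reading comes with each control period).
- eyes.grab_frame(name): name is "scene" or "top" or "wrist"; returns a dict with "img" (384x512x3 uint8, blue, green, red), "fx", "fy", "cx", "cy" (pixels), "D" ([k1, k2, p1, p2, k3] as OpenCV has them; the pictures are not rectified), "R" (3x3) and "t" (3): a world point X has camera coordinates R X + t; the wrist camera has in their place "hand_eye" (4x4, takes a point from camera to tool coordinates, whose origin is the TCP and whose axes are the flange's). Camera axes: x right, y down, z forward; pixel columns grow to the right and rows downward; lengths in mm; the calibration is good to about 2 mm. A picture is of the moment at which its call begins: read the wrist's pose just before it. There is no depth.
- r.sign_off(): hands the job in; it is judged then, once.
The state is a dict: "clock": time; "qpos": joint angles; "qvel": joint speeds; "joint_efforts": joint torques, N m; "eef_pos": TCP position; "tcp_rot": TCP orientation; "contact_force": force on the tool from outside, world axes, zero at the start; "wrist_torque": the same for the moment, N m; "opening": opening from 0.0 (shut) to 1.0 (fully open); "grasp_force": force on a finger pad.
Only numpy, scipy, OpenCV 4.12 (cv2) and the standard library are available. Lean on these libraries where they do the work, as an engineer would, in place of code of your own. Each camera call takes 0.05 s, during which the arm holds its last target. There are 200 camera calls.

## Working session

There is one attempt and no reset: what is moved stays moved. The work goes in short steps, Python scripts to look and compute and a shell command to move; the robot and the scene stay as the last step left them, time stands still between calls to the robot, and variables do not carry over. Pictures are saved under pics/ and viewed, at most 10 in all, crops included, and the job is handed in when it is done.

```bash
mkdir -p pics; cat > h.py <<'E'
import numpy as np, cv2, pickle
from rig import r, eyes
from scipy.spatial.transform import Rotation as Ro
def grab(n,tag):
    s=r.sense(); f=eyes.grab_frame(n); f['s']=s
    if n=='wrist':
        T=np.eye(4);T[:3,:3]=Ro.from_euler('xyz',s['tcp_rot']).as_matrix();T[:3,3]=s['eef_pos']
        W=T@np.array(f['hand_eye']);f['R']=W[:3,:3].T;f['t']=-W[:3,:3].T@W[:3,3]
    pickle.dump(f,open(f'{tag}.pkl','wb'));return f
def load(tag): return pickle.load(open(f'{tag}.pkl','rb'))
def K(f): return np.array([[f['fx'],0,f['cx']],[0,f['fy'],f['cy']],[0,0,1.]])
def ray(f,p):
    u=cv2.undistortPoints(np.array(p,float).reshape(1,1,2),K(f),np.array(f['D'],float)).ravel()
    R=np.array(f['R']);t=np.array(f['t']).ravel()
    return -R.T@t, R.T@np.array([u[0],u[1],1.])
def onz(f,p,z):
    c,d=ray(f,p); return c+d*(z-c[2])/d[2]
def tri(obs):
    A=np.zeros((3,3));b=np.zeros(3)
    for f,p in obs:
        c,d=ray(f,p);d=d/np.linalg.norm(d);P=np.eye(3)-np.outer(d,d);A+=P;b+=P@c
    X=np.linalg.solve(A,b);return X,[np.linalg.norm(proj(f,X)-p) for f,p in obs]
def proj(f,X):
    R=np.array(f['R']);t=np.array(f['t']).ravel()
    return cv2.projectPoints(np.array(X,float).reshape(-1,3),cv2.Rodrigues(R)[0],t,K(f),np.array(f['D'],float))[0].reshape(-1,2).squeeze()
E
python3 - <<'E'
from h import *
ims=[]
for n in('scene','top'):
    f=grab(n,n+'0'); ims.append(f['img']); print(n,-np.array(f['R']).T@np.array(f['t']).ravel(),f['fx'])
    cv2.imwrite(f'pics/{n}0.png',cv2.resize(f['img'],(800,600),interpolation=cv2.INTER_CUBIC))
f=grab('wrist','w0');print(np.round(f['hand_eye'],3).tolist(),f['fx']);print(r.sense())
E
```

```text
scene [ 936.75628823  559.11993491 1134.71791132] 356.4039283793831
top [ 455.43225546   23.77399142 1597.43415461] 487.5348964415554
[[-0.001, -0.951, -0.309, 79.479], [1.0, -0.0, -0.001, 0.98], [0.0, -0.309, 0.951, -126.662], [0.0, 0.0, 0.0, 1.0]] 274.6213715919944
{'clock': 0.15, 'qpos': array([ 1.17560918e+00,  3.53483238e-01,  1.63399092e+00, -2.27724837e-05,
        1.15521691e+00, -2.39712507e-03]), 'qvel': array([-6.27110200e-04, -2.92216513e-03, -8.73277079e-04, -3.35460566e-05,
        5.39029457e-04, -2.49997150e-04]), 'joint_efforts': array([ 2.62493216e-06, -6.05637574e+01, -3.42336702e+01,  4.31866238e-05,
        6.15748053e-03, -1.85844875e-06]), 'eef_pos': array([239.09279258, 577.06189147, 247.7259536 ]), 'tcp_rot': array([-3.14049420e+00,  1.81909571e-05,  2.74881184e+00]), 'contact_force': array([-0.22772519,  0.51152796,  0.58562041]), 'wrist_torque': array([ 0.04336424,  0.01093032, -0.01459827]), 'grasp_force': 0.0, 'opening': 1.0040403685620511}
```

View pics/scene0.png

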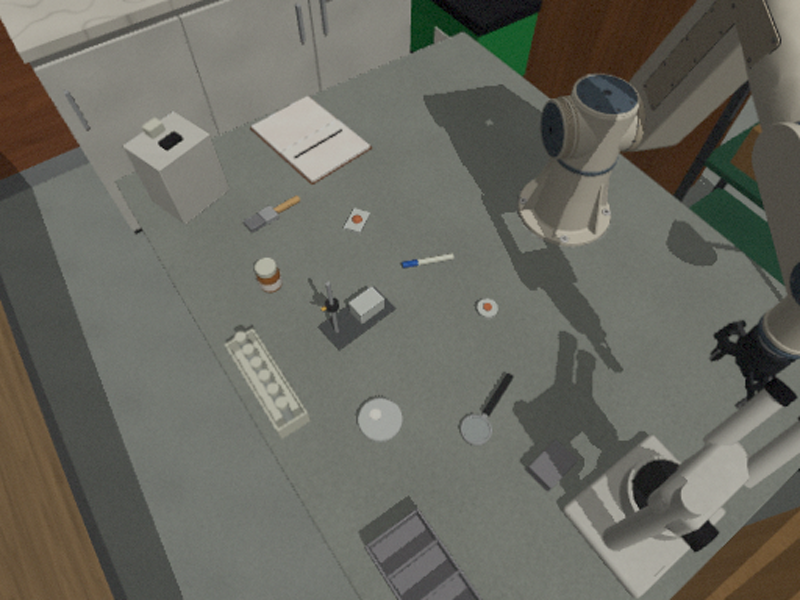

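View pics/top0.png

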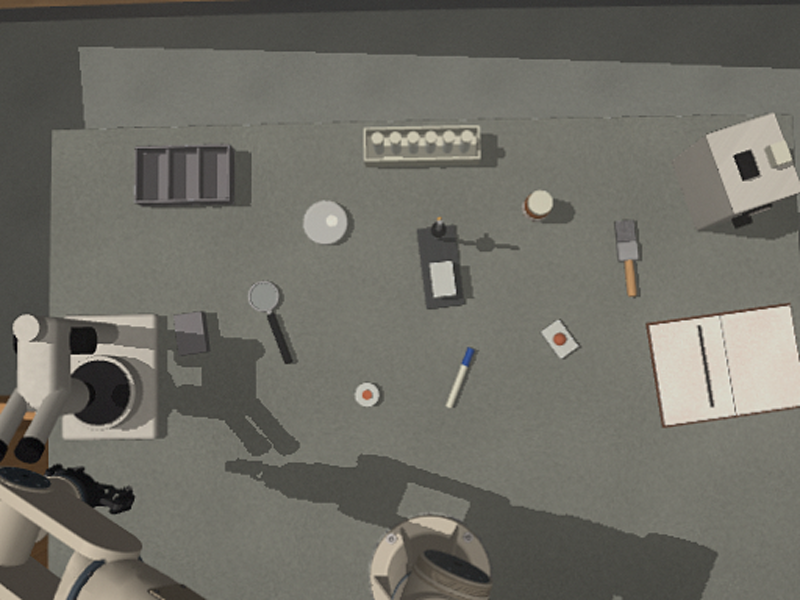

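The scene and top views show the loupe (top picture: ring at 265,296, handle end 288,362), the plate (560,339), the stand block (443,279) with the collar at (438,229), and the puck at (368,394). First, rough positions.

```bash
python3 - <<'E'
from h import *
T=load('top0');S=load('scene0')
P=lambda a,b:(a*.64-.18,b*.64-.18)
for n,a,b,z in [('plate',(560,339),(357,219),25),('block',(443,279),(366,303),48),('collar',(438,229),(333,307),100),('ring',(265,296),(477,429),10),('hend',(289,361),(509,376),16),('posttop',(439,220),(328,286),208)]:
    print(n,np.round(onz(T,P(*a),z),0),np.round(onz(S,P(*b),z),0),np.round(tri([(T,P(*a)),(S,P(*b))])[0]))
E
```

```text
plate [ 480. -278.   25.] [ 483. -270.   25.] [ 479. -279.   14.]
block [606. -38.  48.] [610. -31.  48.] [607. -38.  35.]
collar [701. -28. 100.] [690. -35. 100.] [696. -26. 118.]
ring [581. 334.  10.] [579. 340.  10.] [580. 337.   5.]
hend [444. 284.  16.] [447. 289.  16.] [444. 286.   7.]
posttop [700. -27. 208.] [699. -21. 208.] [699. -26. 203.]
```

```bash
R='[-0.0275,-0.0349,0,0,0,0,-1]'
python3 -m inch '[[-0.0275,-0.0349,0,0,0,0,-1],[-0.0275,-0.0349,0,0,0,0,-1],[-0.0275,-0.0349,0,0,0,0,-1],[-0.0275,-0.0349,0,0,0,0,-1],[-0.0275,-0.0349,0,0,0,0,-1],[-0.0275,-0.0349,0,0,0,0,-1],[-0.0275,-0.0349,0,0,0,0,-1],[-0.0275,-0.0349,0,0,0,0,-1]]'
python3 -m inch '[[-0.0275,-0.0349,0,0,0,0,-1],[-0.0275,-0.0349,0,0,0,0,-1],[-0.0275,-0.0349,0,0,0,0,-1],[-0.0275,-0.0349,0,0,0,0,-1],[-0.0275,-0.0349,0,0,0,0,-1],[-0.0275,-0.0349,0,0,0,0,-1]]'
```

```text
clock: 0.95
eef_pos: [335.6, 233.6, 248.3]
tcp_rot: [3.142, 0.0, 2.749]
contact_force: [0.4, -0.2, 0.4]
opening: 1.0
grasp_force: 0.0
clock: 1.55
eef_pos: [407.9, -23.2, 248.4]
tcp_rot: [3.141, 0.0, 2.749]
contact_force: [0.5, 0.6, -1.0]
opening: 0.998
grasp_force: 0.0
```

```bash

python3 -m inch '[[-0.0275,-0.0349,0,0,0,0,-1],[-0.0275,-0.0349,0,0,0,0,-1],[-0.0275,-0.0349,0,0,0,0,-1],[-0.0275,-0.0349,0,0,0,0,-1],[-0.0275,-0.0349,0,0,0,0,-1],[-0.0275,-0.0349,0,0,0,0,-1],[0,0,0,0,0,-8.2,-1],[0,0,0,0,0,-8.2,-1]]'
python3 -m inch '[[0,0,0,0,0,-8.2,-1],[0,0,0,0,0,-8.2,-1],[0,0,0,0,0,-8.2,-1],[0,0,0,0,0,-8.2,-1],[0,0,0,0,0,0,-1]]'
python3 - <<'E'
from h import *
f=grab('wrist','w1')
c=proj(f,[479,-278,14]);print(c)
x,y=[int(np.clip(v-w/2,0,m-w)) for v,w,m in((c[0],160,512),(c[1],120,384))];print(x,y)
cv2.imwrite('pics/w1.png',cv2.resize(f['img'][y:y+120,x:x+160],(800,600),interpolation=cv2.INTER_CUBIC))
E
```

```text
clock: 2.35
eef_pos: [480.0, -279.3, 247.6]
tcp_rot: [3.141, -0.001, 3.039]
contact_force: [0.7, 0.3, 0.6]
opening: 1.003
grasp_force: 0.0
clock: 2.85
eef_pos: [480.0, -277.9, 248.1]
tcp_rot: [3.141, -0.0, -2.674]
contact_force: [-0.1, -0.3, -0.2]
opening: 1.002
grasp_force: 0.0
[257.96689307 164.68387915]
177 104
```

View pics/w1.png

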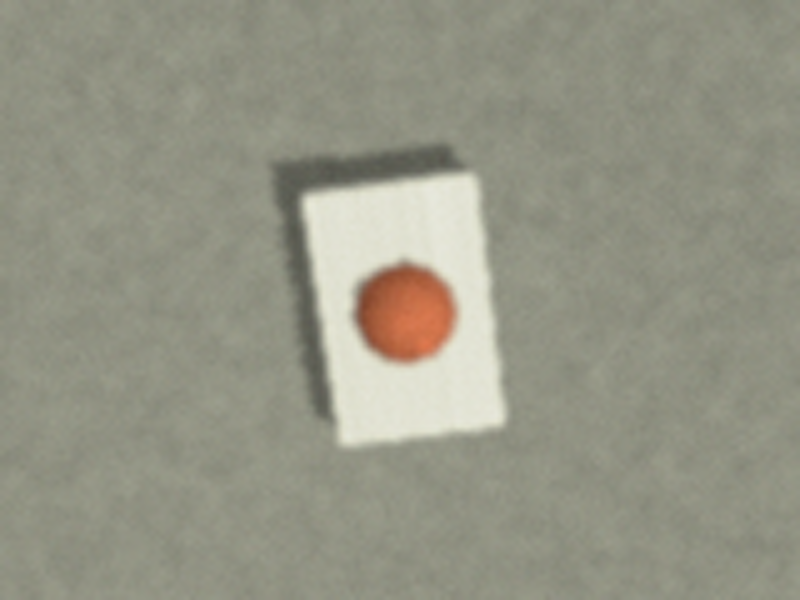

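The plate's top corners in the crop are (300,194), (477,172), (506,428) and (340,446), with the dome at (406,313).

```bash

cat >> h.py <<'E'
def fitrect(fs,z=None,x0=(0,0,14,0),L=70,W=46):
    """fs: list of (frame, 4 native corner px, any cyclic order matched by nearest)"""
    from scipy.optimize import least_squares
    def mod(p):
        c,s=np.cos(p[3]),np.sin(p[3]);Q=np.array([[L,W],[L,-W],[-L,-W],[-L,W]])/2
        return np.c_[Q@np.array([[c,s],[-s,c]])+p[:2],np.full(4,p[2] if z is None else z)]
    def res(p):
        o=[]
        for f,C in fs:
            M=proj(f,mod(p));o+= [min((C-m).tolist(),key=lambda d:d[0]**2+d[1]**2) for m in M]
        return np.ravel(o)
    s=least_squares(res,x0);return s.x,np.sqrt(np.mean(s.fun**2))
E
python3 - <<'E'
from h import *
f=load('w1')
C=np.array([(300,194),(477,172),(506,428),(340,446)])/5.-.4+[177,104]
for z in(14,):
  P=np.array([onz(f,c,z) for c in C]);print(np.round(P,1),P.mean(0))
  print(np.round([np.linalg.norm(P[i]-P[i-1]) for i in range(4)],1))
print(fitrect([(f,C)],14,(479,-278,14,.46)),fitrect([(f,C)],None,(479,-278,14,.46)))
s=r.sense();print(s['eef_pos'],s['tcp_rot'])
E
python3 -m inch '[[0,0,0.04,0,0,0,-1],[0,0,0.04,0,0,0,-1],[0,0,0.02,0,0,0,-1],[0,0,0,0,0,0,-1]]'
python3 - <<'E'
from h import *
f=grab('wrist','w2')
c=proj(f,[479,-278,14]);print(c)
x,y=[int(np.clip(v-w/2,0,m-w)) for v,w,m in((c[0],160,512),(c[1],120,384))];print(x,y)
cv2.imwrite('pics/w2.png',cv2.resize(f['img'][y:y+120,x:x+160],(800,600),interpolation=cv2.INTER_CUBIC))
E
```

```text
[[ 465.1 -316.2   14. ]
 [ 439.3 -277.6   14. ]
 [ 497.3 -238.2   14. ]
 [ 522.6 -276.7   14. ]] [ 481.10553429 -277.1722869    14.        ]
[69.7 46.4 70.1 46. ]
(array([ 481.11418606, -277.18031195, -539.99154937,    0.59541661]), np.float64(0.1684386231153117)) (array([ 481.04098063, -277.21622063,   14.39011503,    0.59541425]), np.float64(0.16678096556842661))
[ 480.04053504 -277.88684664  248.08229453] [ 3.14123684e+00 -2.39477273e-04 -2.67873544e+00]
clock: 3.3
eef_pos: [478.3, -276.8, 145.4]
tcp_rot: [3.137, -0.003, -2.68]
contact_force: [-0.6, 0.1, -0.3]
opening: 1.0
grasp_force: 0.0
[255.49520689 188.27421991]
175 128
```

View pics/w2.png

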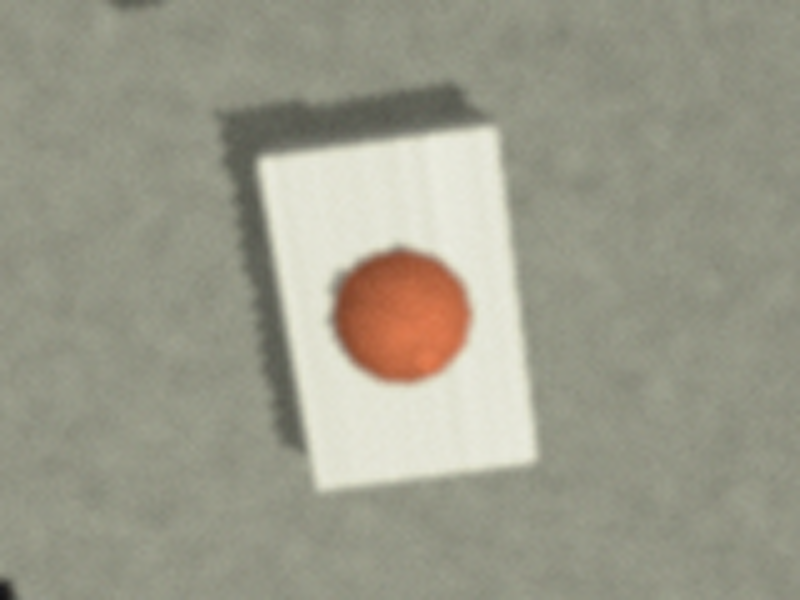

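The corners are now at (257,157), (497,125), (538,465) and (318,491).

```bash

cat >> h.py <<'E'
def to(x,y,z,yaw):
    s=r.sense();M=Ro.from_euler('xyz',s['tcp_rot']).as_matrix()
    T=Ro.from_euler('xyz',[np.pi,0,yaw]).as_matrix()
    rv=np.degrees(Ro.from_matrix(M.T@T).as_rotvec())
    d=np.array([x,y,z])-s['eef_pos']
    print('at',np.round(s['eef_pos'],1),np.round(s['tcp_rot'],4),'shift now axes',np.round(M.T@d,1),'target axes',np.round(T.T@d,1),'rot',np.round(rv,2))
E
python3 - <<'E'
from h import *
f=load('w1');g=load('w2')
C=np.array([(300,194),(477,172),(506,428),(340,446)])/5.-.4+[177,104]
D=np.array([(257,157),(497,125),(538,465),(318,491)])/5.-.4+[175,128]
x0=(481,-277,14,.595)
a=fitrect([(f,C),(g,D)],None,x0);print(a,fitrect([(g,D)],14,x0),fitrect([(g,D)],None,x0))
p=a[0];to(p[0],p[1],40,p[3]-np.pi); to(p[0],p[1],20,p[3]-np.pi)
E
```

```text
(array([ 481.25121576, -277.16522432,   14.40025651,    0.59760617]), np.float64(0.22492814496313904)) (array([ 481.47615577, -277.08565972,   14.        ,    0.59880709]), np.float64(0.21811233090051044)) (array([ 481.4683417 , -277.08926016,   14.02965071,    0.59880643]), np.float64(0.21808689747081336))
at [ 479.4 -277.5  147.3] [ 3.1392e+00 -1.6000e-03 -2.6787e+00] shift now axes [ -1.9  -0.8 107.3] target axes [ -1.7  -0.7 107.3] rot [ 0.14 -0.08 -7.72]
at [ 479.4 -277.5  147.3] [ 3.1392e+00 -1.6000e-03 -2.6787e+00] shift now axes [ -2.   -0.8 127.3] target axes [ -1.7  -0.7 127.3] rot [ 0.14 -0.08 -7.72]
```

```bash

python3 -m inch '[[-0.0017,-0.0005,0,0,0,-7.7,-1],[0,0,0.04,0,0,0,-1],[0,0,0.04,0,0,0,-1],[0,0,0.03,0,0,0,-1],[0,0,0.012,0,0,0,-1],[0,0,0.006,0,0,0,-1],[0,0,0.003,0,0,0,-1],[0,0,0,0,0,0,-1]]' 40
python3 - <<'E'
from h import *
to(481.4,-277.1,17,.598-np.pi)
E
```

```text
clock: 4.15
eef_pos: [482.8, -278.2, 18.5]
tcp_rot: [-3.14, 0.001, -2.542]
contact_force: [0.0, 0.3, 0.1]
opening: 0.998
grasp_force: 0.0
at [ 482.8 -278.2   18.5] [-3.1398e+00  9.0000e-04 -2.5417e+00] shift now axes [0.6 1.7 1.5] target axes [0.6 1.7 1.5] rot [-0.1   0.05  0.11]
```

```bash

python3 -m inch '[[0,0,0,0,0,0,-1],[0,0,0,0,0,0,-1],[0,0,0,0,0,0,-1]]'
python3 - <<'E'
from h import *
to(481.4,-277.1,17,.598-np.pi)
E
```

```text
clock: 4.45
eef_pos: [482.3, -277.8, 17.9]
tcp_rot: [-3.141, 0.0, -2.541]
contact_force: [0.5, 1.2, -0.3]
opening: 1.0
grasp_force: 0.0
at [ 482.3 -277.8   17.9] [-3.1407e+00  4.0000e-04 -2.5413e+00] shift now axes [0.3 1.1 0.9] target axes [0.3 1.1 0.9] rot [-0.05  0.02  0.13]
```

Shift by 1 mm and close.

```bash

python3 -m inch '[[0.0003,0.0011,0.0009,0,0,0.1,-1],[0,0,0,0,0,0,0.3],[0,0,0,0,0,0,1],[0,0,0,0,0,0,1],[0,0,0,0,0,0,1],[0,0,0,0,0,0,1],[0,0,0,0,0,0,1],[0,0,0,0,0,0,1]]' 40
python3 -m inch '[[0,0,0,0,0,0,1],[0,0,0,0,0,0,1],[0,0,0,0,0,0,1]]'
python3 - <<'E'
from h import *
to(481.4,-277.1,17,.598-np.pi)
E
```

```text
clock: 5.25
eef_pos: [481.1, -276.9, 16.6]
tcp_rot: [-3.142, 0.0, -2.543]
contact_force: [-0.4, 0.7, 6.2]
opening: 0.527
grasp_force: 41.6
clock: 5.55
eef_pos: [481.1, -276.9, 16.6]
tcp_rot: [-3.142, 0.0, -2.543]
contact_force: [-1.4, 0.6, 5.6]
opening: 0.528
grasp_force: 41.6
at [ 481.1 -276.9   16.6] [-3.1415  0.     -2.543 ] shift now axes [-0.2 -0.3 -0.4] target axes [-0.2 -0.3 -0.4] rot [-0.    0.    0.03]
```

```bash

python3 -m inch '[[0,0,-0.01,0,0,0,1],[0,0,-0.03,0,0,0,1],[0,0,-0.04,0,0,0,1],[0,0,-0.045,0,0,0,1],[0,0,-0.045,0,0,0,1],[0,0,-0.04,0,0,0,1],[0,0,-0.03,0,0,0,1],[0,0,0,0,0,0,1]]' 50
python3 -m inch '[[-0.0395,0.0159,-0.001,0,0,0,1],[-0.0395,0.0159,-0.001,0,0,0,1],[-0.0395,0.0159,0,0,0,0,1],[-0.0395,0.0159,0,0,0,0,1],[-0.0395,0.0159,0,0,0,0,1],[-0.0395,0.0159,0,0,0,0,1],[-0.0395,0.0159,0,0,0,0,1],[-0.0395,0.0159,0,0,0,0,1]]'
python3 -m inch '[[0,0,0,0,0,0,1],[0,0,0,0,0,0,1],[0,0,0,0,0,0,1]]'
python3 - <<'E'
from h import *
f=grab('wrist','w3')
print([proj(f,p) for p in([606,-38,48],[699,-26,118])])
cv2.imwrite('pics/w3.png',cv2.resize(f['img'],(800,600),interpolation=cv2.INTER_CUBIC))
E
```

```text
clock: 6.35
eef_pos: [482.9, -278.0, 261.5]
tcp_rot: [-3.134, 0.003, -2.543]
contact_force: [0.2, -0.4, -1.3]
opening: 0.523
grasp_force: 53.0
clock: 7.15
eef_pos: [670.5, 7.9, 257.1]
tcp_rot: [3.141, -0.002, -2.543]
contact_force: [0.1, -0.6, -0.2]
opening: 0.522
grasp_force: 52.9
clock: 7.45
eef_pos: [669.5, 5.6, 257.5]
tcp_rot: [3.141, -0.002, -2.543]
contact_force: [-0.1, 0.1, -1.2]
opening: 0.52
grasp_force: 52.9
[array([257.3700817 , 105.32796227]), array([215.58181485, 191.76810109])]
```

View pics/w3.png

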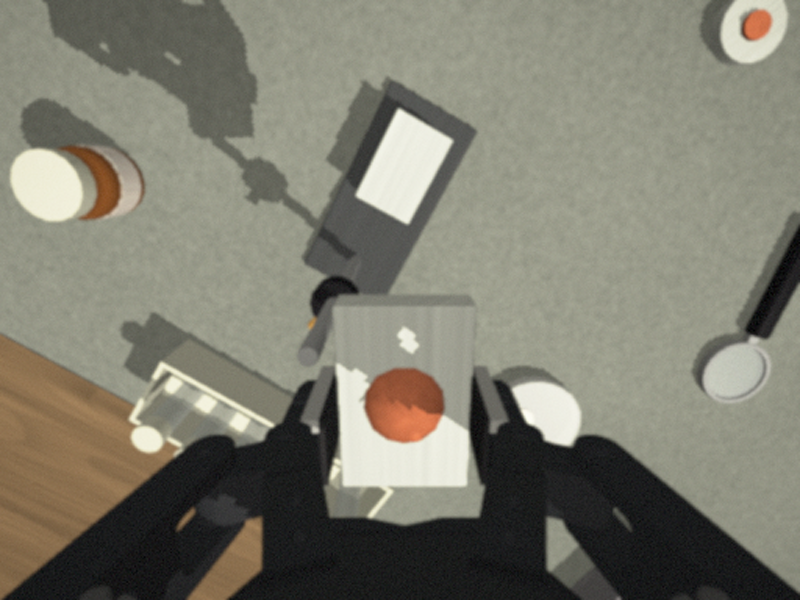

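The picture shows the block at about (405,167), the collar at (335,300), and the plate gripped straight (dome at 405,405), with the loupe on the right. I'll take a second view 100 mm to the side and crop both.

```bash

python3 -m inch '[[0,0.03,0,0,0,0,1],[0,0.04,0,0,0,0,1],[0,0.03,0,0,0,0,1],[0,0,0,0,0,0,1],[0,0,0,0,0,0,1],[0,0,0,0,0,0,1]]'
python3 - <<'E'
from h import *
g=grab('wrist','w4');f=load('w3');o=[]
for h in(f,g):
    c=proj(h,[606,-38,48]);x,y=[int(v-w/2) for v,w in((c[0],80),(c[1],80))];y=max(y,0);print(x,y,h['s']['eef_pos'],[proj(h,[699,-26,118])])
    o.append(cv2.resize(h['img'][y:y+80,x:x+80],(400,400),interpolation=cv2.INTER_CUBIC))
cv2.imwrite('pics/w34.png',np.hstack(o))
E
```

```text
clock: 8.1
eef_pos: [614.5, 87.6, 258.6]
tcp_rot: [-3.141, 0.0, -2.544]
contact_force: [0.7, 0.5, -1.9]
opening: 0.52
grasp_force: 52.9
217 65 [669.49347171   5.56067682 257.48005136] [array([215.58181485, 191.76810109])]
133 64 [614.45816846  87.59844834 258.58471021] [array([119.42511353, 190.61074495])]
```

View pics/w34.png

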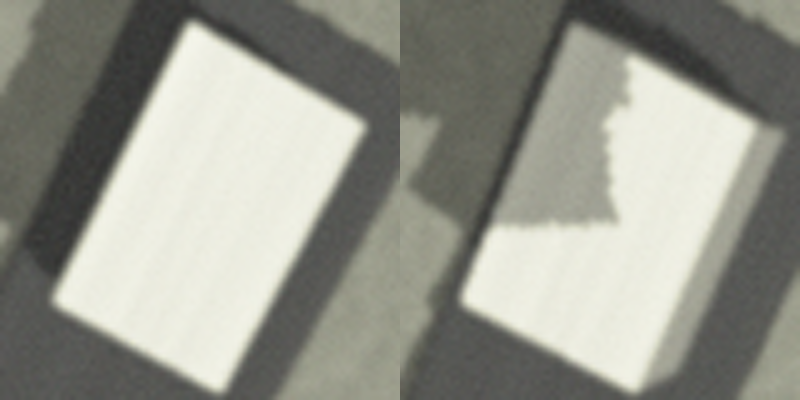

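In the left crop the block's top corners are (190,18), (369,124), (223,394) and (52,301). In the right crop they are (172,20), (360,122), (236,394) and (60,300).

```bash

python3 - <<'E'
from h import *
f=load('w3');g=load('w4')
C=np.array([(190,18),(369,124),(223,394),(52,301)])/5.-.4+[217,65]
D=np.array([(172,20),(360,122),(236,394),(60,300)])/5.-.4+[133,64]
x0=(606,-38,48,.1)
for fs in([(f,C)],[(g,D)],[(f,C),(g,D)]):
    for z in(48,None): print(z,fitrect(fs,z,x0))
# held plate in tool frame
he=np.array(f['hand_eye']);q=dict(f);q['R']=he[:3,:3].T;q['t']=-he[:3,:3].T@he[:3,3]
print([np.round(onz(q,np.array(p)*.64-.18,2.6),1) for p in((335,304),(475,304),(467,486),(343,487))])
s=r.sense();print(s['eef_pos'],s['tcp_rot'])
E
```

```text
48 (array([ 6.07384745e+02, -3.60751151e+01,  4.80000000e+01,  1.03139021e-01]), np.float64(0.20774080198856454))
None (array([ 6.07392014e+02, -3.60751502e+01,  4.99880576e+01,  1.03054938e-01]), np.float64(0.1390211837929725))
48 (array([ 6.07365821e+02, -3.64013343e+01, -5.61080951e+02,  1.00656049e-01]), np.float64(0.21132338877725199))
None (array([ 6.07125061e+02, -3.60349972e+01,  4.95035670e+01,  1.00502988e-01]), np.float64(0.1775990115418848))
48 (array([ 6.07372977e+02, -3.62442610e+01,  4.85763621e+01,  1.01884454e-01]), np.float64(0.23498868230702477))
None (array([ 6.07280985e+02, -3.60867790e+01,  4.92650664e+01,  1.01791866e-01]), np.float64(0.18219745126139986))
[array([ 35.7, -21.1,   2.6]), array([35.7, 23.3,  2.6]), array([-35. ,  24. ,   2.6]), array([-35.5, -21.8,   2.6])]
[614.56744658  87.57219227 258.47297689] [-3.14115733e+00  2.11413855e-04 -2.54439311e+00]
```

```bash

python3 -m inch '[[0,0,0,0,0,7.1,1],[0,0,0,0,0,7.1,1],[0,0,0,0,0,7.1,1],[0,0,0,0,0,7.1,1],[0.0065,-0.0407,0,0,0,0,1],[0.0065,-0.0407,0,0,0,0,1],[0.0066,-0.0407,0,0,0,0,1],[0,0,0,0,0,0,1]]'
python3 -m inch '[[0,0,0.04,0,0,0,1],[0,0,0.05,0,0,0,1],[0,0,0.05,0,0,0,1],[0,0,0.02,0,0,0,1],[0,0,0,0,0,0,1],[0,0,0,0,0,0,1],[0,0,0,0,0,0,1]]'
python3 - <<'E'
from h import *
to(607.6,-36.7,75,-3.040)
E
```

```text
clock: 8.95
eef_pos: [607.0, -39.9, 258.3]
tcp_rot: [-3.14, -0.0, -3.043]
contact_force: [0.8, 0.4, -1.2]
opening: 0.52
grasp_force: 52.9
clock: 9.65
eef_pos: [608.7, -34.8, 100.3]
tcp_rot: [-3.141, 0.003, -3.039]
contact_force: [0.1, 0.2, -0.1]
opening: 0.523
grasp_force: 52.9
at [608.7 -34.8 100.3] [-3.1411e+00  3.1000e-03 -3.0390e+00] shift now axes [ 1.4 -1.7 25.3] target axes [ 1.3 -1.8 25.3] rot [-0.03  0.18  0.06]
```

```bash

python3 -m inch '[[0.001,-0.0015,0.012,0,0,0,1],[0,0,0.01,0,0,0,1],[0,0,0,0,0,0,1],[0,0,0,0,0,0,1],[0,0,0,0,0,0,1],[0,0,0,0,0,0,1]]'
python3 - <<'E'
from h import *
to(607.6,-36.7,65,-3.040)
E
```

```text
clock: 10.25
eef_pos: [606.6, -36.2, 76.7]
tcp_rot: [-3.141, 0.001, -3.039]
contact_force: [-0.3, -0.4, -1.3]
opening: 0.521
grasp_force: 52.9
at [606.6 -36.2  76.7] [-3.1415e+00  5.0000e-04 -3.0387e+00] shift now axes [-1.  -0.6 11.7] target axes [-1.  -0.6 11.7] rot [-0.01  0.03  0.08]
```

```bash

python3 -m inch '[[-0.001,-0.0006,0.004,0,0,0.1,1],[0,0,0.003,0,0,0,1],[0,0,0.001,0,0,0,1],[0,0,0,0,0,0,1],[0,0,0,0,0,0,1],[0,0,0,0,0,0,1]]'
python3 - <<'E'
from h import *
to(607.6,-36.7,65,-3.040)
f=grab('wrist','w5')
cv2.imwrite('pics/w5.png',cv2.resize(f['img'][170:330,150:362],(795,600),interpolation=cv2.INTER_CUBIC))
E
```

```text
clock: 10.85
eef_pos: [607.4, -36.7, 68.5]
tcp_rot: [-3.142, 0.0, -3.04]
contact_force: [-0.2, -0.8, -0.9]
opening: 0.523
grasp_force: 52.9
at [607.4 -36.7  68.5] [-3.1416e+00  1.0000e-04 -3.0404e+00] shift now axes [-0.2  0.   3.5] target axes [-0.2  0.   3.5] rot [-0.    0.01 -0.02]
```

View pics/w5.png

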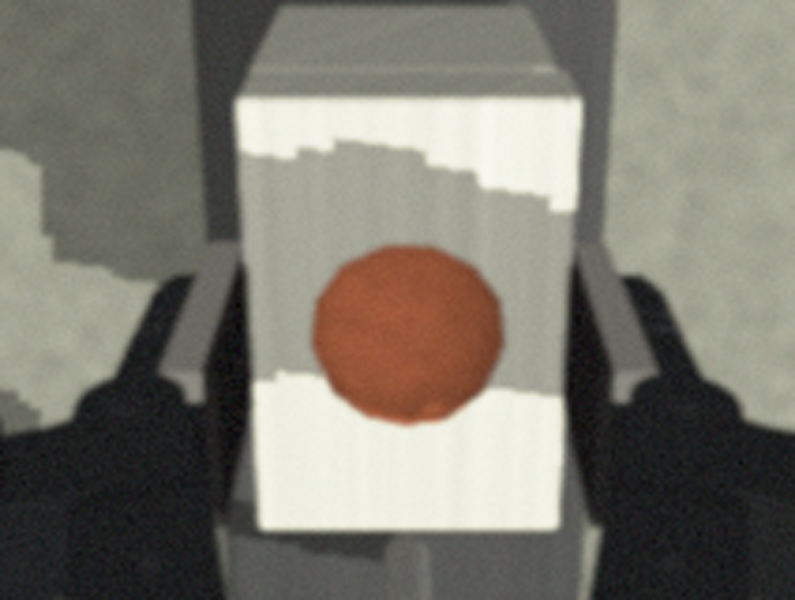

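The plate hangs squarely about 3 mm above the block: plate edges at columns 237–581, front face of the block below them from 245 to 580, and a thin strip of block top at row 68. Next I lower it to contact.

```bash

python3 -m inch '[[-0.0002,0,0.0015,0,0,0,1],[0,0,0.001,0,0,0,1],[0,0,0.0005,0,0,0,1],[0,0,0,0,0,0,1],[0,0,0,0,0,0,1]]'
python3 -m inch '[[0,0,0.0005,0,0,0,1],[0,0,0,0,0,0,1],[0,0,0,0,0,0,1]]'
python3 -m inch '[[0,0,0.0005,0,0,0,1],[0,0,0,0,0,0,1],[0,0,0,0,0,0,1]]'
```

```text
clock: 11.4
eef_pos: [607.5, -36.7, 65.4]
tcp_rot: [-3.142, -0.0, -3.04]
contact_force: [0.1, 0.1, -0.9]
opening: 0.524
grasp_force: 52.9
clock: 11.7
eef_pos: [607.5, -36.7, 64.9]
tcp_rot: [-3.142, -0.0, -3.04]
contact_force: [0.3, 0.4, -0.5]
opening: 0.523
grasp_force: 52.9
clock: 12.0
eef_pos: [607.6, -36.7, 64.7]
tcp_rot: [-3.142, 0.0, -3.04]
contact_force: [-1.7, -0.3, 4.7]
opening: 0.523
grasp_force: 53.5
```

```bash

python3 -m inch '[[0,0,0,0,0,0,-0.15],[0,0,0,0,0,0,-0.3],[0,0,0,0,0,0,-0.4],[0,0,0,0,0,0,-0.4],[0,0,0.004,0,0,0,-0.4],[0,0,0.004,0,0,0,-0.4],[0,0,0.002,0,0,0,-0.4],[0,0,0,0,0,0,-0.4]]' 20
python3 -m inch '[[0,0,0,0,0,0,0.1],[0,0,0,0,0,0,0.1],[0,0,0,0,0,0,0.1],[0,0,0,0,0,0,0.1],[0,0,0,0,0,0,0.1],[0,0,0,0,0,0,0.1]]' 25
python3 - <<'E'
from h import *
to(607.35,-36.2,54,-3.040)
E
```

```text
clock: 12.8
eef_pos: [607.2, -36.7, 53.8]
tcp_rot: [3.141, -0.001, -3.04]
contact_force: [-1.2, 0.1, -0.2]
opening: 0.697
grasp_force: 0.0
clock: 13.4
eef_pos: [607.7, -37.3, 54.5]
tcp_rot: [-3.141, 0.0, -3.04]
contact_force: [0.2, -5.8, -0.5]
opening: 0.536
grasp_force: 27.5
at [607.7 -37.3  54.5] [-3.1408e+00  3.0000e-04 -3.0402e+00] shift now axes [0.3 1.1 0.5] target axes [0.3 1.1 0.5] rot [-0.04  0.02 -0.01]
```

```bash

python3 -m inch '[[0,-0.0007,0,0,0,0,0.3],[0,0,0,0,0,0,0.3],[0,0,0,0,0,0,0.3],[0,0,0,0,0,0,0.3]]' 50
python3 -m inch '[[0,0,0,0,0,0,-0.4],[0,0,0,0,0,0,-0.4],[0,0,0,0,0,0,-0.4],[0,0,0,0,0,0,0.3],[0,0,0,0,0,0,0.3],[0,0,0,0,0,0,0.3],[0,0,0,0,0,0,0.3]]' 40
python3 -m inch '[[0,0,0,0,0,0,-0.4],[0,0,0,0,0,0,-0.4],[0,0,0,0,0,0,-1],[0,0,0,0,0,0,-1],[0,0,-0.02,0,0,0,-1],[0,0,-0.04,0,0,0,-1],[0,0,0,0,0,0,-1],[0,0,0,0,0,0,-1]]'
python3 - <<'E'
from h import *
f=grab('wrist','w6')
to(607.35,-36.2,60,-3.040)
cv2.imwrite('pics/w6.png',cv2.resize(f['img'][170:290,176:336],(800,600),interpolation=cv2.INTER_CUBIC))
E
```

```text
clock: 13.8
eef_pos: [607.7, -37.3, 54.5]
tcp_rot: [3.142, 0.0, -3.04]
contact_force: [-0.4, -1.4, 1.7]
opening: 0.53
grasp_force: 52.2
clock: 14.5
eef_pos: [607.6, -37.3, 54.5]
tcp_rot: [3.142, -0.0, -3.04]
contact_force: [-1.6, -0.2, 3.0]
opening: 0.534
grasp_force: 42.9
clock: 15.3
eef_pos: [608.3, -37.4, 115.4]
tcp_rot: [-3.141, 0.002, -3.04]
contact_force: [0.5, -0.9, 0.1]
opening: 1.0
grasp_force: 0.0
at [607.5 -37.4 114.3] [-3.1416e+00  2.0000e-04 -3.0405e+00] shift now axes [ 0.   1.2 54.3] target axes [ 0.   1.2 54.3] rot [-0.    0.01 -0.03]
```

View pics/w6.png

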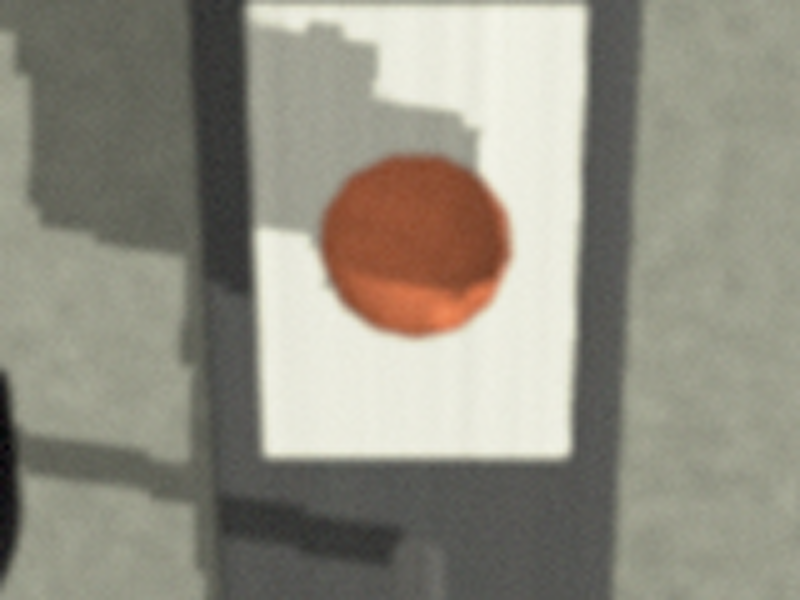

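The plate's edges line up with the block's in y, and no block shows beside it. Now a quarter turn, then a gentle squeeze along the long side to bring x flush.

```bash

python3 -m inch '[[0,0,0,0,0,8.18,-1],[0,0,0,0,0,8.18,-1],[0,0,0,0,0,8.18,-1],[0,0,0,0,0,8.18,-1],[0,0,0,0,0,8.18,-1],[0,0,0,0,0,8.18,-1],[0,0,0,0,0,8.18,-1],[0,0,0,0,0,8.18,-1]]' 25
python3 -m inch '[[0,0,0,0,0,8.18,-1],[0,0,0,0,0,8.18,-1],[0,0,0,0,0,8.18,-1],[0,0,0,0,0,0,-1],[0,0,0,0,0,0,-1],[0,0,0,0,0,0,-1]]' 25
python3 - <<'E'
from h import *
to(607.4,-37.4,50,.102+np.pi/2)
E
```

```text
clock: 16.15
eef_pos: [606.6, -37.3, 112.8]
tcp_rot: [-3.14, -0.001, 2.095]
contact_force: [-0.2, -1.1, 0.2]
opening: 1.0
grasp_force: 0.0
clock: 16.75
eef_pos: [607.3, -37.4, 113.8]
tcp_rot: [-3.141, -0.0, 1.676]
contact_force: [-0.2, 0.2, -0.1]
opening: 1.0
grasp_force: 0.0
at [607.3 -37.4 113.8] [-3.1407e+00 -1.0000e-04  1.6755e+00] shift now axes [-0.   0.2 63.8] target axes [-0.   0.1 63.8] rot [-0.05 -0.01  0.16]
```

```bash

python3 -m inch '[[0,0,0.02,0,0,0.16,-1],[0,0,0.02,0,0,0,-1],[0,0,0.01,0,0,0,-1],[0,0,0,0,0,0,-1],[0,0,0.006,0,0,0,-1],[0,0,0.006,0,0,0,-1],[0,0,0,0,0,0,-1],[0,0,0,0,0,0,-1]]' 25
python3 -m inch '[[0,0,0,0,0,0,-0.5],[0,0,0,0,0,0,-0.5],[0,0,0,0,0,0,-0.5],[0,0,0,0,0,0,-0.5],[0,0,0,0,0,0,-0.5]]' 25
python3 - <<'E'
from h import *
to(607.4,-37.4,50,.102+np.pi/2)
E
```

```text
clock: 17.55
eef_pos: [607.7, -37.4, 52.6]
tcp_rot: [3.141, 0.0, 1.67]
contact_force: [0.5, -0.3, 0.7]
opening: 1.002
grasp_force: 0.0
clock: 18.05
eef_pos: [607.8, -37.4, 52.9]
tcp_rot: [3.141, 0.0, 1.67]
contact_force: [-1.2, 0.5, 6.4]
opening: 0.813
grasp_force: 29.3
at [607.8 -37.4  52.9] [3.1411e+00 1.0000e-04 1.6695e+00] shift now axes [ 0.1 -0.4  2.9] target axes [ 0.1 -0.4  2.9] rot [ 0.03  0.01 -0.19]
```

```bash

python3 -m inch '[[0,0,0,0,0,0,-1],[0,0,0,0,0,0,-1],[0,0,0.003,0,0,-0.15,-1],[0,0,0.003,0,0,0,-1],[0,0,0,0,0,0,-0.5],[0,0,0,0,0,0,-0.5],[0,0,0,0,0,0,-0.5],[0,0,0,0,0,0,-0.5]]' 40
python3 -m inch '[[0,0,0,0,0,0,-0.5],[0,0,0,0,0,0,-0.5]]' 40
python3 - <<'E'
from h import *
to(607.4,-37.4,50,.102+np.pi/2)
E
python3 -m inch '[[0,0,0,0,0,0,-1],[0,0,0,0,0,0,-1],[0,0,0,0,0,0,-1],[0,0,-0.03,0,0,0,-1],[0,0,-0.05,0,0,0,-1],[0,0,-0.05,0,0,0,-1],[0,0,-0.04,0,0,0,-1],[0,0,-0.02,0,0,0,-1]]'
```

```text
clock: 18.85
eef_pos: [607.8, -37.4, 46.2]
tcp_rot: [3.141, -0.0, 1.672]
contact_force: [2.6, 0.5, -5.4]
opening: 0.811
grasp_force: 49.2
clock: 19.05
eef_pos: [607.8, -37.3, 46.2]
tcp_rot: [3.141, -0.0, 1.672]
contact_force: [3.8, 1.0, -6.6]
opening: 0.812
grasp_force: 49.0
at [607.8 -37.3  46.2] [ 3.1413 -0.      1.6721] shift now axes [-0.  -0.4 -3.8] target axes [-0.  -0.4 -3.8] rot [ 0.02 -0.   -0.04]
clock: 19.85
eef_pos: [609.0, -37.5, 241.0]
tcp_rot: [3.136, 0.001, 1.672]
contact_force: [0.1, 0.7, -0.7]
opening: 1.001
grasp_force: 0.0
```

```bash

python3 -m inch '[[-0.01,-0.025,0.03,0,0,0,-1],[-0.01,-0.025,0.03,0,0,0,-1],[0,0,0,0,0,0,-1],[0,0,0,0,0,0,-1],[0,0,0,0,0,0,-1],[0,0,0,0,0,0,-1]]'
python3 - <<'E'
from h import *
grab('wrist','cA')
E
python3 -m inch '[[0.038,0.0215,0,0,0,0,-1],[0.038,0.0215,0,0,0,0,-1],[0.038,0.0215,0,0,0,0,-1],[0.038,0.0215,0,0,0,0,-1],[0,0,0,0,0,8.4,-1],[0,0,0,0,0,8.4,-1],[0,0,0,0,0,8.4,-1],[0,0,0,0,0,8.4,-1]]'
python3 -m inch '[[0,0,0,0,0,8.4,-1],[0,0,0,0,0,8.4,-1],[0,0,0,0,0,8.4,-1],[0,0,0,0,0,8.4,-1],[0,0,0,0,0,8.4,-1],[0,0,0,0,0,0,-1],[0,0,0,0,0,0,-1],[0,0,0,0,0,0,-1]]'
python3 - <<'E'
from h import *
grab('wrist','cB');o=[]
for t in('cA','cB'):
    f=load(t);c=proj(f,[698,-28,118]);x,y=int(np.clip(c[0]-50,0,412)),int(np.clip(c[1]-75,0,234));print(t,c,x,y,f['s']['eef_pos'])
    o.append(cv2.resize(f['img'][y:y+150,x:x+100],(400,600),interpolation=cv2.INTER_CUBIC))
cv2.imwrite('pics/cAB.png',np.hstack(o))
E
```

```text
clock: 20.45
eef_pos: [561.4, -62.2, 177.5]
tcp_rot: [3.139, 0.0, 1.672]
contact_force: [0.3, 0.5, 0.1]
opening: 1.004
grasp_force: 0.0
clock: 21.3
eef_pos: [630.7, 98.3, 176.8]
tcp_rot: [3.141, -0.0, 1.08]
contact_force: [0.1, 0.2, 1.1]
opening: 0.998
grasp_force: 0.0
clock: 22.1
eef_pos: [630.3, 97.7, 176.5]
tcp_rot: [3.142, -0.0, 0.356]
contact_force: [0.3, -0.1, 0.5]
opening: 0.998
grasp_force: 0.0
cA [452.65322631 191.75473885] 402 116 [561.37180375 -62.16911372 177.47774488]
cB [458.27889223 192.24868115] 408 117 [630.28015918  97.74131977 176.54228269]
```

View pics/cAB.png

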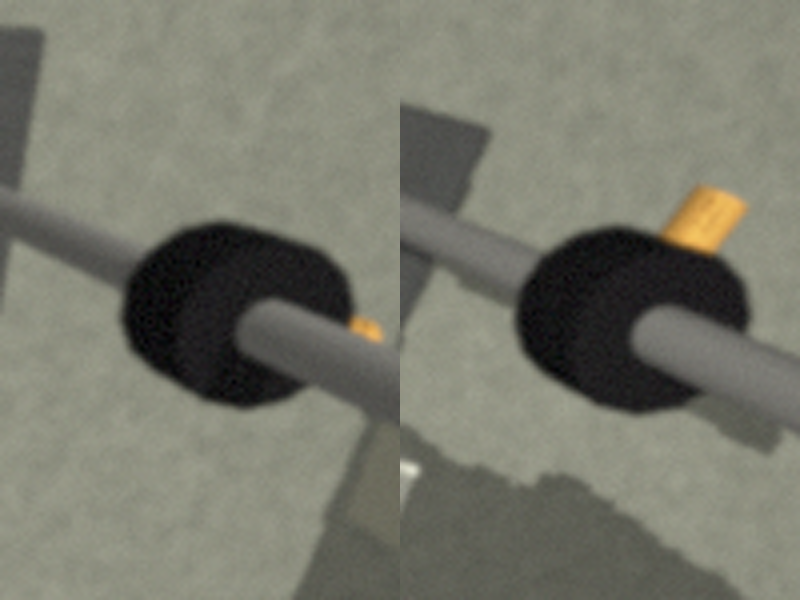

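Both crops show the black collar, centred near (240,315) on the left and (632,318) on the right, with the post and brass screw. I'll fit a cylinder outline to the dark pixels.

```bash

python3 - <<'E'
from h import *
from scipy.optimize import minimize
a=np.linspace(0,2*np.pi,60)
cyl=np.vstack([np.c_[15*np.cos(a),15*np.sin(a),np.full(60,z)] for z in(-8,8)])
U=4
def prep(t):
    f=load(t);c=proj(f,[698,-28,118]);x,y=int(min(c[0]-55,412)),int(c[1]-50);x=min(x,412)
    g=cv2.resize(f['img'][y:y+100,x:x+100],None,fx=U,fy=U,interpolation=cv2.INTER_CUBIC).max(2)
    m=(g<62).astype(np.uint8);n,l,s,_=cv2.connectedComponentsWithStats(m);i=1+np.argmax(s[1:,4])
    h=cv2.convexHull(np.argwhere(l==i)[:,::-1].astype(np.float32).copy());print(t,s[i],cv2.contourArea(h))
    return f,(x,y),h
def cost(p,V):
    e=0
    for f,o,h in V:
        q=((proj(f,cyl+p)-o+.5)*U-.5).astype(np.float32);q=cv2.convexHull(q)
        I=cv2.intersectConvexConvex(q,h)[0];e+=cv2.contourArea(q)+cv2.contourArea(h)-2*I
    return e
A,B=prep('cA'),prep('cB')
for V in([A],[B],[A,B]):
    s=minimize(cost,[698,-28,118],args=(V,),method='Nelder-Mead',options=dict(initial_simplex=np.array([[698,-28,118],[704,-28,118],[698,-22,118],[698,-28,126]])));print(np.round(s.x,1),s.fun)
print('expected post',607.8+90*np.cos(.102),-37.35+90*np.sin(.102))
p=np.array([697.3,-28.2])
for V in([A],[B],[A,B]):  # xy bias fixed: only z
    z=np.arange(100,135,.25);c=[cost(np.r_[p,k],V) for k in z];print(z[np.argmin(c)],min(c))
E
```

```text
cA [  143   124   229   183 25331] 31010.5
cB [  137   128   231   185 25502] 31625.5
[706.7 -30.1 113.9] 1062.8092089968268
[696.8 -36.9 114.3] 821.3831865717075
[697.7 -27.9 123.6] 7404.3060133158
expected post 697.3322257713158 -28.185909841444907
124.5 4242.730363299197
123.0 3449.5235504907905
123.5 7878.610891882796
```

```bash

cat > c.py <<'E'
from h import *
from scipy.optimize import minimize
a=np.linspace(0,2*np.pi,60)
cyl=np.vstack([np.c_[15*np.cos(a),15*np.sin(a),np.full(60,z)] for z in(-8,8)])
U=4
def prep(f,th,c0=[698,-28,122]):
    c=proj(f,c0);x,y=int(max(0,min(c[0]-55,412))),int(np.clip(c[1]-50,0,284))
    g=cv2.resize(f['img'][y:y+100,x:x+100],None,fx=U,fy=U,interpolation=cv2.INTER_CUBIC).max(2)
    m=(g<th).astype(np.uint8);n,l,s,_=cv2.connectedComponentsWithStats(m);i=1+np.argmax(s[1:,4])
    h=cv2.convexHull(np.argwhere(l==i)[:,::-1].astype(np.float32).copy())
    return f,(x,y),h
def cost(p,V):
    e=0
    for f,o,h in V:
        q=((proj(f,cyl*p[3]+p[:3])-o+.5)*U-.5).astype(np.float32);q=cv2.convexHull(q)
        I=cv2.intersectConvexConvex(q,h)[0];e+=cv2.contourArea(q)+cv2.contourArea(h)-2*I
    return e
E
python3 - <<'E'
from c import *
A,B=load('cA'),load('cB')
for th in(55,65,72):
    V=[prep(A,th),prep(B,th)]
    s=minimize(cost,[698,-28,120,.97],args=(V,),method='Nelder-Mead',options=dict(maxiter=2000,initial_simplex=np.array([[698,-28,118,1],[704,-28,118,1],[698,-22,118,1],[698,-28,126,1],[698,-28,118,.93]])))
    print(th,np.round(s.x,2),s.fun)
s=r.sense();to(490,304,177,.35)
E
```

```text
55 [697.28 -27.14 125.54   0.93] 1939.684063140303
65 [697.28 -27.13 125.57   0.94] 1923.807219108392
72 [697.27 -27.13 125.53   0.95] 1947.4424114616704
at [630.2  97.7 176.5] [ 3.1415e+00 -2.0000e-04  3.5540e-01] shift now axes [ -59.7 -242.2   -0.5] target axes [ -61.  -241.9   -0.5] rot [ 0.   -0.01  0.31]
```

```bash

cat > d.py <<'E'
from c import *
def hull(f,P,o):
    q=cv2.convexHull(((proj(f,P)-o+.5)*U-.5).astype(np.float32));return q
def masks(f,th,c0=[697.3,-28,123]):
    c=proj(f,c0);x,y=int(max(0,min(c[0]-55,412))),int(np.clip(c[1]-50,0,284));o=np.array((x,y))
    im=cv2.resize(f['img'][y:y+100,x:x+100],None,fx=U,fy=U,interpolation=cv2.INTER_CUBIC);g=im.max(2)
    m=(g<th).astype(np.uint8);n,l,s,_=cv2.connectedComponentsWithStats(m);m=(l==l[int((c[1]-y-3)*U),int((c[0]-x-8)*U)]) if 0 else (l==1+np.argmax(s[1:,4]))
    br=cv2.dilate(((im[...,2].astype(int)-im[...,0]>50)).astype(np.uint8),np.ones((9,9)))
    post=np.zeros(g.shape,np.uint8)
    P=np.vstack([np.c_[7*np.cos(a),7*np.sin(a),np.full(60,z)]+[697.3,-27.8,0] for z in(118,208)])
    cv2.fillConvexPoly(post,hull(f,P,o).astype(np.int32),1)
    return f,o,m.astype(np.uint8),(post|br)==0
def cost2(p,V):
    e=0;sc=p[3]; sh=p[4]
    for f,o,m,w in V:
        r_=np.zeros(m.shape,np.uint8);q=hull(f,cyl*[sc,sc,sh]+p[:3],o)
        cv2.fillConvexPoly(r_,np.round(q*16).astype(np.int32),1,shift=4)
        e+=((r_!=m)&w).sum()
    return float(e)
def fit(V,free):
    x0=np.array([697.5,-28,123,1,1.]);st=[4,4,5,.06,.08]
    F=lambda v:cost2(np.where(free,np.r_[v],x0),V)
    S=np.vstack([x0]+[x0+np.eye(5)[i]*st[i] for i in range(5)])
    return minimize(F,x0,method='Nelder-Mead',options=dict(maxiter=1500,initial_simplex=S))
E
python3 - <<'E'
from d import *
for th in(60,75,85):
    V=[masks(load(t),th) for t in('cA','cB')]
    for fr in([1,1,1,0,0],[1,1,1,1,0],[1,1,1,1,1]):
        s=fit(V,np.array(fr,bool));print(th,fr,np.round(s.x,2),s.fun,V[0][2].sum())
E
```

```text
60 [1, 1, 1, 0, 0] [697.86 -28.14 125.57   0.99   1.01] 5787.0 25140
60 [1, 1, 1, 1, 0] [697.17 -27.14 125.75   0.92   1.08] 1295.0 25140
60 [1, 1, 1, 1, 1] [697.22 -27.19 125.76   0.94   0.9 ] 908.0 25140
75 [1, 1, 1, 0, 0] [697.75 -27.93 125.22   0.98   1.03] 4715.0 26524
75 [1, 1, 1, 1, 0] [697.21 -27.12 125.76   0.94   1.11] 1331.0 26524
75 [1, 1, 1, 1, 1] [697.21 -27.1  125.66   0.94   0.97] 1207.0 26524
85 [1, 1, 1, 0, 0] [697.5  -27.74 124.92   0.98   1.04] 6455.0 33279
85 [1, 1, 1, 1, 0] [697.14 -27.12 125.73   0.95   1.08] 3828.0 33279
85 [1, 1, 1, 1, 1] [697.15 -27.14 125.71   0.95   1.  ] 3819.0 33279
```

```bash

cat > e.py <<'E'
from d import *
from scipy.optimize import least_squares
def adj(f,p):   # p: translation mm, rotation rad, in camera frame
    g=dict(f);R=np.array(f['R']);t=np.array(f['t']).ravel();Q=Ro.from_rotvec(p[3:]).as_matrix()
    g['R']=Q@R;g['t']=Q@t+p[:3];return g
C=np.array([(190,18),(369,124),(223,394),(52,301)])/5.-.4+[217,65]
D=np.array([(172,20),(360,122),(236,394),(60,300)])/5.-.4+[133,64]
E6=np.array([(245,5),(588,5),(573,458),(263,460)])/5.-.4+[176,170]
yaw=.102;c,s=np.cos(yaw),np.sin(yaw)
Q=np.array([[35,23],[35,-23],[-35,-23],[-35,23]])@np.array([[c,s],[-s,c]])+[607.8,-37.35]
obs=[(load('w3'),C,48),(load('w4'),D,48),(load('w6'),E6,62)]
def res(p):
    o=[]
    for f,X,z in obs:
        for m in np.atleast_2d(proj(adj(f,p),np.c_[Q,np.full(4,z)])):
            d=X-m;o.append(d[np.argmin((d**2).sum(1))])
    return np.r_[np.ravel(o),np.array(p[:3])*.05,np.array(p[3:])*10]
S=least_squares(res,np.zeros(6));P=S.x
E
python3 - <<'E'
from e import *
print(np.sqrt(np.mean(res(np.zeros(6))[:24]**2)),np.sqrt(np.mean(S.fun[:24]**2)),np.round(P,4),np.round(S.fun[:24].reshape(-1,2),1).tolist())
V=[masks(adj(load(t),P),70) for t in('cA','cB')]
s=fit(V,np.ones(5,bool));print(np.round(s.x,2),s.fun)
for z in np.arange(121,128,1): print(z,min(cost2([697.3,-28.2,z,k,k],V) for k in(.93,.95,.97,1)))
E
```

```text
1.010872375082805 0.24546385975293986 [ 1.4528e+00 -1.5609e+00 -4.2220e-01 -5.4000e-03 -9.0000e-04 -3.0000e-04] [[0.3, 0.3], [-0.0, 0.2], [-0.1, -0.2], [0.4, 0.3], [-0.2, 0.2], [-0.1, -0.2], [-0.3, -0.0], [0.3, -0.2], [0.4, -0.5], [-0.2, -0.2], [-0.2, 0.1], [-0.1, 0.2]]
[696.26 -27.92 124.21   0.95   0.98] 2313.0
121 6909.0
122 5114.0
123 4049.0
124 3539.0
125 4682.0
126 6478.0
127 8594.0
```

```bash

python3 -m inch '[[-0.0213,-0.0403,0,0,0,0,-1],[-0.0213,-0.0403,0,0,0,0,-1],[-0.0213,-0.0403,0,0,0,0,-1],[-0.0213,-0.0403,0,0,0,0,-1],[-0.0213,-0.0403,0,0,0,0,-1],[-0.0213,-0.0403,0,0,0,0,-1],[0,0,0,0,0,0,-1],[0,0,0,0,0,0,-1]]'
python3 -m inch '[[0,0,0,0,0,0,-1],[0,0,0,0,0,0,-1]]'
python3 - <<'E'
from h import *
grab('wrist','l1')
E
python3 -m inch '[[0.02,0.03,0.0,0,0,0,-1],[0,0.03,0,0,0,0,-1],[0,0,0,0,0,0,-1],[0,0,0,0,0,0,-1],[0,0,0,0,0,0,-1],[0,0,0,0,0,0,-1]]'
python3 - <<'E'
from e import *
grab('wrist','l2');o=[]
for t in('l1','l2'):
    f=adj(load(t),P);g=f['img'].max(2);m=(g<60).astype(np.uint8);n,l,s,_=cv2.connectedComponentsWithStats(m)
    c=proj(f,[492,304,16]);print(t,c,f['s']['eef_pos'])
    for i in range(1,n):
        if s[i,4]>300:
            pts=np.argwhere(l==i)[:,::-1].astype(np.float32);R=cv2.minAreaRect(pts)
            B=np.array([onz(f,b,16) for b in cv2.boxPoints(R)])
            print(s[i],np.round(R[0],1),np.round(R[1],1),np.round(B.mean(0),1),np.round(B[:,:2],1).tolist())
E
```

```text
clock: 22.95
eef_pos: [426.2, 281.1, 176.7]
tcp_rot: [3.142, -0.001, 0.357]
contact_force: [0.1, 0.1, 0.4]
opening: 1.002
grasp_force: 0.0
clock: 23.15
eef_pos: [427.6, 279.7, 176.4]
tcp_rot: [3.141, -0.0, 0.352]
contact_force: [0.1, -0.0, -0.4]
opening: 1.001
grasp_force: 0.0
clock: 23.8
eef_pos: [466.0, 231.4, 176.4]
tcp_rot: [-3.141, 0.0, 0.353]
contact_force: [-0.7, 0.8, 0.1]
opening: 1.0
grasp_force: 0.0
l1 [259.67491653 114.70053663] [427.59931658 279.70601332 176.41624411]
[ 250   54   16  112 1525] [257.5 109.5] [ 15. 111.] [493.1 306.7  16. ] [[440.1, 295.9], [540.9, 331.7], [545.8, 318.4], [445.6, 280.9]]
[    0   244   512   140 34441] [255.5 313.5] [139. 511.] [249.4 220.   16. ] [[250.6, 540.0], [456.8, -24.2], [270.1, -160.5], [20.4, 524.8]]
l2 [202.75638633 134.16819651] [465.95629903 231.36059709 176.36624819]
[ 191   76   22  107 1638] [201.3 129. ] [106.7  16.2] [493.6 305.9  16. ] [[540.9, 331.3], [547.0, 316.7], [446.9, 279.6], [439.8, 295.8]]
[    0   244   512   140 34552] [255.5 313.5] [139. 511.] [287.7 171.5  16. ] [[288.5, 491.5], [495.5, -72.4], [309.0, -209.0], [58.1, 476.0]]
```

```bash

python3 - <<'E'
from h import *
to(493.3,306.3,19,.348)
E
```

```text
at [465.9 231.4 176.4] [-3.1415  0.      0.3533] shift now axes [ 51.6 -60.7 157.4] target axes [ 51.3 -61.  157.4] rot [-0.01  0.    0.3 ]
```

```bash

python3 -m inch '[[0.0256,-0.0304,0,0,0,0.3,-1],[0.0256,-0.0304,0,0,0,0,-1],[0,0,0.045,0,0,0,-1],[0,0,0.045,0,0,0,-1],[0,0,0.03,0,0,0,-1],[0,0,0,0,0,0,-1],[0,0,0,0,0,0,-1],[0,0,0,0,0,0,-1]]' 60
python3 - <<'E'
from h import *
to(493.3,306.3,19,.348)
E
```

```text
clock: 24.65
eef_pos: [494.5, 306.5, 58.3]
tcp_rot: [-3.141, -0.003, 0.348]
contact_force: [-0.2, 0.1, 0.6]
opening: 1.002
grasp_force: 0.0
at [494.5 306.5  58.3] [-3.141e+00 -2.800e-03  3.477e-01] shift now axes [-1.3 -0.2 39.3] target axes [-1.2 -0.2 39.3] rot [-0.03 -0.16 -0.02]
```

```bash

python3 -m inch '[[0,0,0.02,0,0,0,-1],[0,0,0.012,0,0,0,-1],[0,0,0.003,0,0,0,-1],[0,0,0,0,0,0,-1],[0,0,0,0,0,0,-1],[0,0,0,0,0,0,-1],[0,0,0,0,0,0,-1]]' 60
python3 - <<'E'
from h import *
to(493.3,306.3,19,.348)
E
```

```text
clock: 25.35
eef_pos: [493.7, 305.8, 21.9]
tcp_rot: [-3.141, -0.001, 0.347]
contact_force: [0.2, -0.0, 0.2]
opening: 0.998
grasp_force: 0.0
at [493.7 305.8  21.9] [-3.1414e+00 -8.0000e-04  3.4740e-01] shift now axes [-0.2 -0.6  2.9] target axes [-0.2 -0.6  2.9] rot [-0.01 -0.05 -0.03]
```

```bash

python3 -m inch '[[0,-0.0006,0.002,0,0,0,-1],[0,0,0,0,0,0,-1],[0,0,0,0,0,0,-0.2],[0,0,0,0,0,0,0.3],[0,0,0,0,0,0,1],[0,0,0,0,0,0,1],[0,0,0,0,0,0,1],[0,0,0,0,0,0,1]]' 60
python3 -m inch '[[0,0,0,0,0,0,1],[0,0,0,0,0,0,1],[0,0,0,0,0,0,1],[0,0,0,0,0,0,1]]' 60
python3 - <<'E'
from h import *
to(493.3,306.3,19,.348)
E
```

```text
clock: 26.15
eef_pos: [493.3, 306.3, 19.6]
tcp_rot: [-3.142, -0.0, 0.347]
contact_force: [-0.8, 0.7, 2.9]
opening: 0.165
grasp_force: 59.0
clock: 26.55
eef_pos: [493.3, 306.3, 19.6]
tcp_rot: [-3.142, -0.0, 0.347]
contact_force: [0.2, 0.2, 5.2]
opening: 0.167
grasp_force: 59.2
at [493.3 306.3  19.6] [-3.1415e+00 -3.0000e-04  3.4740e-01] shift now axes [-0.  -0.   0.6] target axes [-0.  -0.   0.6] rot [-0.   -0.02 -0.04]
```

```bash

python3 -m inch '[[0,0,-0.01,0,0,0,1],[0,0,-0.025,0,0,0,1],[0,0,-0.035,0,0,0,1],[0,0,-0.035,0,0,0,1],[0,0,-0.02,0,0,0,1],[0,0,-0.01,0,0,0,1],[0,0,0,0,0,0,1]]' 60
python3 -m inch '[[-0.006,0.02,0,0,0,0,1],[-0.01,0.034,0,0,0,0,1],[-0.0115,0.0385,0,0,0,0,1],[-0.0115,0.0385,0,0,0,0,1],[-0.0115,0.0385,0,0,0,0,1],[-0.0115,0.0385,0,0,0,0,1],[-0.0115,0.0385,0,0,0,0,1],[-0.0115,0.0385,0,0,0,0,1]]' 60
python3 -m inch '[[-0.01,0.034,0,0,0,0,1],[-0.006,0.02,0,0,0,0,1],[0,0,0,0,0,7.0,1],[0,0,0,0,0,7.0,1],[0,0,0,0,0,0,1],[0,0,0,0,0,0,1],[0,0,0,0,0,0,1],[0,0,0,0,0,0,1]]' 60
python3 - <<'E'
from h import *
to(513.3,-47,138.8,.102)
E
```

```text
clock: 27.25
eef_pos: [493.7, 306.5, 155.6]
tcp_rot: [-3.141, -0.002, 0.347]
contact_force: [-0.7, -0.1, -0.9]
opening: 0.169
grasp_force: 58.6
clock: 28.05
eef_pos: [509.1, 7.7, 152.9]
tcp_rot: [-3.141, 0.002, 0.348]
contact_force: [0.3, -0.7, -0.8]
opening: 0.164
grasp_force: 58.7
clock: 28.85
eef_pos: [513.5, -46.7, 154.1]
tcp_rot: [-3.141, 0.0, 0.105]
contact_force: [0.3, 0.1, -0.8]
opening: 0.17
grasp_force: 58.8
at [513.5 -46.7 154.1] [-3.1415e+00  4.0000e-04  1.0510e-01] shift now axes [-0.2  0.3 15.3] target axes [-0.2  0.3 15.3] rot [-0.01  0.02  0.18]
```

Now I descend to the focal height and look with the wrist camera (last picture).

```bash

python3 -m inch '[[0,0.0003,0.007,0,0,0.15,1],[0,0,0.006,0,0,0,1],[0,0,0.002,0,0,0,1],[0,0,0,0,0,0,1],[0,0,0,0,0,0,1],[0,0,0,0,0,0,1],[0,0,0,0,0,0,1]]' 60
python3 - <<'E'
from e import *
f=grab('wrist','v1');to(513.3,-47,138.8,.102)
g=adj(f,P)
x,y=176,0
im=cv2.resize(f['img'][y:y+165,x:x+160],None,fx=3.6,fy=3.6,interpolation=cv2.INTER_CUBIC)
cv2.imwrite('pics/v1.png',im)
for n,X in [('lens',[607.8,-37.35,124.2]),('dome',[607.8,-37.35,73]),('collar',[697.3,-28.2,124.2])]: print(n,(proj(g,X)-[x,y]+.5)*3.6-.5)
E
```

```text
clock: 29.55
eef_pos: [513.8, -47.3, 139.6]
tcp_rot: [3.142, -0.0, 0.1]
contact_force: [0.2, -0.9, -0.9]
opening: 0.166
grasp_force: 58.8
at [513.8 -47.2 139.6] [ 3.1415e+00 -3.0000e-04  1.0040e-01] shift now axes [-0.4 -0.3  0.8] target axes [-0.4 -0.3  0.8] rot [ 0.   -0.02 -0.09]
lens [311.11176003 246.6821371 ]
dome [307.02833987 283.04770331]
collar [ 312.66157823 -674.29283948]
```

View pics/v1.png

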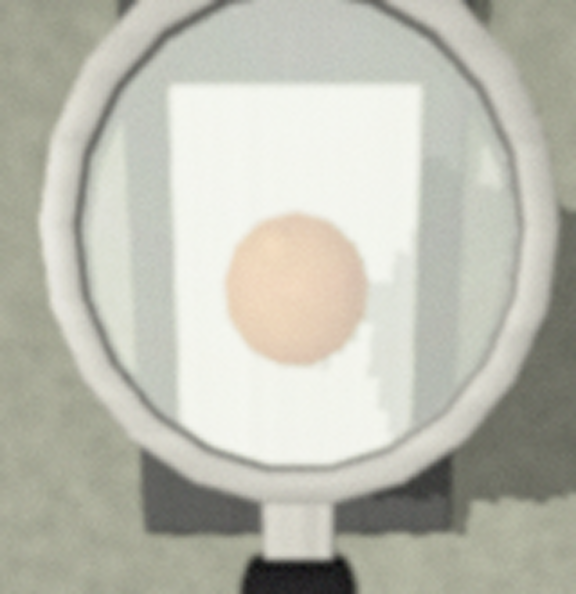

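The ring spans columns 40–557 with its bottom at row 503. The dome's blob spans 225–367 by 212–366, and the plate corners are about (168,86) and (421,86). I'll compare these with the projected models.

```bash

python3 - <<'E'
from e import *
from scipy.optimize import least_squares
f=load('v1');a=np.linspace(0,2*np.pi,721)
px=lambda g,X:(proj(g,X)-[176,0]+.5)*3.6-.5
def circ(x,y,z,r_): return np.c_[x+r_*np.cos(a),y+r_*np.sin(a),np.full(a.size,z)]
def ext(q): return np.r_[q.min(0),q.max(0)]
s=f['s'];
for nm,g in(('raw',f),('adj',adj(f,P))):
    L=lambda p,z0:ext(np.vstack([px(g,circ(p[0],p[1],z0+h,33)) for h in(-5,5)]))[[0,2,3]]
    R=least_squares(lambda p:L(p,125)-[40,557,503],[607,-37]);
    Dm=lambda p:ext(np.vstack([px(g,circ(p[0],p[1],62+h,rr)) for h,rr in((0,14),(4,13.1),(8,9.4),(10,5.5),(11,.5))]))
    Q_=least_squares(lambda p:Dm(p)-[225,212,367,366],[607,-37])
    print(nm,'ring',R.x,R.fun.round(1),'dome',Q_.x,Q_.fun.round(1),'diff',R.x-Q_.x)
    R=least_squares(lambda p:L(p,p[2])-[40,557,503],[607,-37,125]);print('ring free z',R.x)
    print('plate far corners',[np.round(onz(g,((np.array(c)+.5)/3.6-.5)+[176,0],62),1) for c in((168,86),(421,86))])
q=Q[[0,3,1]];print(q)
to(513.3,-47,138.8,.102)
E
```

```text
raw ring [608.74334159 -36.90443648] [-3.5  3.5  0.6] dome [607.7903465  -36.60906849] [-1.9 -1.3  1.9  1.5] diff [ 0.95299509 -0.29536799]
ring free z [608.61277807 -36.91979413 123.26126644]
plate far corners [array([639.9, -10.1,  62. ]), array([644.5, -55.8,  62. ])]
adj ring [607.75250024 -35.67902023] [-3.2  3.2  0.5] dome [607.17950948 -35.40138613] [-1.9 -1.2  1.9  1.4] diff [ 0.57299076 -0.2776341 ]
ring free z [607.64132902 -35.69341936 123.42648758]
plate far corners [array([639.4,  -8.8,  62. ]), array([644. , -54.6,  62. ])]
[[640.27615365 -10.90572946]
 [570.63997805 -18.03335514]
 [644.96002195 -56.66664486]]
at [513.8 -47.2 139.6] [ 3.1415e+00 -3.0000e-04  1.0040e-01] shift now axes [-0.4 -0.3  0.8] target axes [-0.4 -0.3  0.8] rot [ 0.   -0.02 -0.09]
```

```bash

python3 -m inch '[[-0.0007,-0.0003,0.0003,0,0,0,1],[0,0,0,0,0,0,1],[0,0,0,0,0,0,1],[0,0,0,0,0,0,1],[0,0,0,0,0,0,1],[0,0,0,0,0,0,1],[0,0,0,0,0,0,1]]' 60
python3 -m inch '[[0,0,0,0,0,0,1],[0,0,0,0,0,0,1],[0,0,0,0,0,0,1],[0,0,0,0,0,0,1]]'
python3 - <<'E'
from h import *
s=r.sense();print(s['eef_pos'],s['tcp_rot'],np.abs(s['qvel']).max())
E
```

```text
clock: 30.3
eef_pos: [512.9, -47.0, 139.1]
tcp_rot: [3.142, 0.0, 0.1]
contact_force: [0.5, -0.5, -0.6]
opening: 0.17
grasp_force: 58.8
clock: 30.7
eef_pos: [512.9, -47.0, 139.1]
tcp_rot: [3.142, -0.0, 0.1]
contact_force: [-0.1, -0.6, -1.2]
opening: 0.171
grasp_force: 58.8
[512.93855312 -47.00999679 139.10163044] [ 3.14157518e+00 -4.13517823e-05  1.00448968e-01] 0.0016514630969944341
```

```bash
python3 -c "
from rig import r
print(r.sign_off())"
```

```text
the job is handed in; nothing more can be done
None
```

I handed the job in at 30.7 s: the plate lies flush on the block, and the gripper holds the loupe still with its lens centred over the specimen to about 1 mm, at about 124.5 mm (the collar measured 124–126 mm); I inferred that the loupe is level from the grip and tool pose rather than measuring it directly.

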